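# Weigh a gas-valve body on the bench spring balance

### The arm

A 6-joint arm with a two-finger parallel gripper is mounted at the origin on the work surface. World frame = base frame: x ahead of the robot, y to its left, z up, the work surface at z = 0. Lengths are in mm, angles in degrees, forces in N, time in s.
With the tool pointing down it reaches from about 300 to 850 mm from the base axis. Payload 4.2 kg.
Tool frame: the origin (TCP) lies between the finger pads; the fingertips stand 22 mm ahead of it and the grasp point (between the pads) lies 3 mm ahead of it; z points along the fingers, y is the direction in which the jaws open and shut (so a half turn about z gives the same grasp; the last joint's range is limited). The gripper opens to 91 mm and grips with 3 to 60 N. Pads are 32 mm wide; open, the fingers measure 118 mm over their backs; the gripper's body (76 mm by 178 mm) begins 60 mm behind the grasp point.
Start: joints at [-75.917, 18.312, 89.639, -0, 72.044, -1.146], TCP at [151.044, -554.821, 235.976] pointing down, gripper open.
Joint ranges: [-177.97, 177.97], [-48.28, 115.42], [12.27, 149.76], [-77.06, 257.06], [2.81, 150.46], [-146.56, 146.56]. Speed limits (degrees/s): [147.25, 147.25, 180, 180, 180, 180].

### API

Orientations are given as [roll, pitch, yaw] about the fixed x, y, z axes, in that order (R = Rz(yaw) Ry(pitch) Rx(roll)).
In Python, from workcell import * gives the robot as it stands.
- The arm moves only by the shell command python3 -m jog 'ROWS' [OPENING] [FORCE]. ROWS is text: rows parted by semicolons, each of 6 numbers parted by spaces: the shift along the tool's x, y, z in units of 0.5 m (1.0 is 0.5 m), then the turn, a rotation vector about the tool's x, y, z in units of pi/2 rad (1.0 is pi/2 rad). A call has 1 to 20 rows; each row is the pose to reach, as a shift and turn from the pose measured when the call began, along the tool's axes at that moment; what a row does not reach only later rows make up. A row lasts 1/12 s, in which the tool goes at most 41.7 mm and 7.16 degrees, less where a joint would pass 70% of its speed; a pose out of reach is approached as far as the arm can. A call with a number of a shift or a turn outside -1 to 1 is refused whole. A call with a gripper value outside its range is refused whole. OPENING is the opening, from -1 (shut) to 1 (fully open), set as the call begins (- or left out, the last holds). The fingers move at their own pace and stop on an object; FORCE is the grip in N (left out, the last holds). Time passes only in rows, so rows that repeat a pose let the fingers close. It gives the time, the measured TCP pose, the force and the opening at its end, in the units of the state.
- state(): the state, without advancing time (a new reading comes with each control period).
- grab_frame(name): name is "scene" or "top"; returns the picture (384x512x3 uint8, red, green, blue); there is no depth.
- calibration(name): a dict with "mtx" (3x3 intrinsics, pixels), "rvec" (rotation vector, rad) and "tvec" (3), from world to camera coordinates, as OpenCV has them. Camera axes: x right, y down, z forward; pixel columns grow to the right and rows downward; lengths in mm; the calibration is good to about 2 mm. A picture is of the moment at which its call begins. calibration takes no time and is no camera call.
- job_done(): hands the job in, once; it reports no verdict.
Trained networks look in the newest picture that a camera, given by its name, has taken for a name from the list of things; names that differ only in an ending like _2 or _b are one class to them, and where a whole thing is asked for, a point or a joint stands for the part that bears it (a point fixed in the world has none). Each returns a list of dicts, best first, with "confidence" (0 to 1); they miss things now and then, are a little off and sometimes report something else, mostly with a low value. They report only what shows in the picture. A call takes as long as a camera call. They do not tell look-alikes from the thing itself.
- spot_in(query, camera): "rect" ([left, top, right, bottom] in pixels, round what is visible of it).
- tip_of(query, camera): "location" ([column, row] in pixels: a listed point, or the origin of a listed thing).
The state is a dict: "time_s": time; "qpos": joint angles; "qvel": joint speeds; "effort": joint torques, N m; "ee_pos": TCP position; "ee_rot": TCP orientation; "force": force on the tool from outside, world axes, zero at the start; "torque": the same for the moment, N m; "gripper_width": finger opening in mm.
Only numpy, scipy, OpenCV 4.12 (cv2) and the standard library are available. Lean on these libraries where they do the work, as an engineer would, in place of code of your own. Each camera call takes 0.05 s, during which the arm holds its last target. There are 200 camera calls.

### The job

Weigh the brass valve body that has the bow-shaped key: hang it by its bow on the hook of the spring balance, letting it down gently until the balance carries all of its weight before you let go, so that the balance neither drops nor bounces nor is overloaded. Let it hang free and still, and only then take the reading: slide the cursor on the rule until its index is level with the balance's pointer, and leave the valve hanging there with nothing touched. Do not push hard against the balance's rod and hook, and leave the other things on the bench where they are.

Things in the scene. Friction and masses are not known exactly. Their poses are not given: they have to be found in the camera images.
- valve: valve body to weigh: plain brass, straight-through, 156 mm long, 94 mm high, hidden weight 2 to 6 N, centre of mass on its vertical axis about 33 mm up. Origin: centre of the underside of its round foot (44 mm dia., 6 mm thick); z up, x along its two equal tail pieces, at the start pointing away from the robot within 0.35 rad. On top a bow-shaped key. Stands on the bench at the start
- near_tail (a point): middle of the tail piece at the valve's -x end (nearer the robot), 46 mm from the valve's axis and 32 mm above its foot: a square shank 15 mm wide and high, 36 mm long, good to grasp across its width (y) from above, the tool tilted some 20 degrees or more back to the robot so that the hand stays clear of the balance; axes as the valve's. Between the tails: a block 44 (x) x 26 (y) x 28 (z) mm
- bow_top (a point): underside of the peak of the valve's bow, 89 mm above its foot: the point that must rest on the hook's saddle. The bow is an upright loop of 5 mm round bar in the valve's y-z plane, clear opening 21 mm wide (y) and 33 mm high (from the gland at 56 mm up to this point), peaked in the middle; axes as the valve's
- stand: fixed stand of the spring balance. Origin: on the bench straight under the hook; z up, x away from the robot (yaw within 0.2 rad), y to the robot's left, rule on the -y side. Steel base plate 12 mm high, x -5 to 155, y -175 to 75 mm; square upright 512 mm high at x 35, y -127 mm; in front of it the white rule with 5 mm graduations (y -140 to -100 mm, face at x 18 mm, 105 to 405 mm high)
- tube_mouth (a point): mouth of the balance's tube (32 mm dia., 160 mm long, fixed, upright), 350 mm above the bench, straight over the hook; the rod slides out of it. Two clamp arms run from the tube sideways (-y) to the upright, 385 and 470 mm above the bench
- scale_rod: rod of the spring balance (6 mm dia.) with hook and pointer. It only slides up and down; unloaded it is fully up. Spring about 60 N/m (2 N draws it about 31 mm down, 6 N about 98 mm), lower stop at 120 mm, lightly damped: let go early, it drops and bounces. Origin 1 mm above the hook's saddle, 270 mm above the bench unloaded; axes as the stand's
- hook (a point): saddle of the hook, where a hung loop rests, in line with the rod; moves with it; axes as the stand's. Hook of 5 mm round bar in the stand's x-z plane: shank cranked to x +8 mm, free tip at x -9.5 mm (robot's side) pointing up, clear gap between them 11 to 12 mm; bottom of the bend 5 mm below the saddle, the crank closes the space above 33 mm over the saddle
- hook_tip (a point): upper end of the hook's free tip, 9.5 mm in front (-x) of the saddle and 15.5 mm above it; a loop must pass over it from the robot's side and then down
- pointer (a point): end of the balance's thin steel pointer (at the rod's -y side), which runs sideways from the rod, 51 mm above the saddle, to the rule; moves with the rod
- cursor_index (a point): tip of the steel index of the grey cursor on the rule. The cursor slides up and down by hand (stiff, about 2 N, stays where it is left; index 180 to 350 mm above the bench; parked at the start above any reading). It lies beside the pointer's end when level with it
- cursor_tab (a point): front end of the cursor's thumb tab, level with the index: a bar 14 mm wide (y) and 12 mm high sticking out 61 mm towards the robot (-x) from the cursor; this point is its front end, so pinch it across its 14 mm, 8 to 20 mm behind (+x) this point; axes as the stand's
- lever_valve: bystander: the same valve body with the same tails, but with a flat lever key instead of the bow, 74 mm high; origin and axes as the valve's
- mass_large: bystander: hooked brass mass, 38 mm dia., 67 mm high; origin at the underside
- mass_small: bystander: hooked brass mass, 28 mm dia., 55 mm high; origin at the underside
- wrench: bystander: steel wrench, 160 mm long, lying flat
- beaker: bystander: glass beaker, 72 mm dia., 95 mm high; origin at the underside
- bottle: bystander: amber bottle, 62 mm dia., 150 mm high; origin at the underside
- boss_head: bystander: dark steel clamp boss, 45 x 76 x 28 mm; origin at the underside
There are look-alikes about, which are no part of the job. What is shaped like the valve but green or turquoise is not meant.

How it is judged (in metres and radians):
On the way:
1. the valve hangs on the hook by its bow, let go and still, with the cursor not yet moved (contact force between valve and scale_rod above 1.2 N and distance between bow_top and hook below 0.008 m and contact force between the fingers and valve below 0.05 N and linear speed of scale_rod below 0.01 m/s and linear speed of valve below 0.02 m/s and distance of cursor_index from where it was at the start of the episode below 0.004 m), for 0.3 s.
At the end, for the whole second after the job is handed in: The bow-key valve hangs by its bow on the saddle of the hook (within 8 mm), free and still (valve under 20 mm/s, rod under 10 mm/s), and the cursor's index is level with the balance's pointer within 3 mm (contact force between valve and scale_rod above 1.2 N and distance between bow_top and hook below 0.008 m and linear speed of scale_rod below 0.01 m/s and linear speed of valve below 0.02 m/s and z of cursor_index in the frame of pointer between -0.003 and 0.003 m); the robot touches nothing.
It fails at once if the balance drops or bounces (its rod moves faster than 0.1 m/s) (linear speed of scale_rod above 0.1 m/s).
It fails at once if the balance is overloaded (the valve presses on the rod and hook with more than 12 N) (contact force between valve and scale_rod above 12 N).
It fails at once if the robot pushes on the balance's rod or hook with more than 8 N (contact force between any of the fingers, the arm and scale_rod above 8 N).
It fails at once if another thing on the bench is moved by more than 20 mm (distance of any of lever_valve, mass_large, mass_small, wrench, beaker, bottle, boss_head from where it was at the start of the episode above 0.02 m).
It also fails if it takes over 72 s, if anything falls off the work surface, if the arm or the gripper's body presses on something with over 40 N, if the wrist force passes 120 N, or if a joint passes its speed limit or range.

## Working session

There is one attempt and no reset: what is moved stays moved. The work goes in short steps, Python scripts to look and compute and a shell command to move; the robot and the scene stay as the last step left them, time stands still between calls to the robot, and variables do not carry over. Pictures are saved under pics/ and viewed, about 8 in all and at most 12, crops included, and the job is handed in when it is done.

```bash
ls; mkdir -p pics; python3 - <<'E'
from workcell import *
import cv2,numpy as np
s=state();print(s)
for n in("scene","top"):
    im=grab_frame(n);cv2.imwrite(f"pics/{n}0.png",im[:,:,::-1])
    c=calibration(n);R=cv2.Rodrigues(np.array(c["rvec"]))[0];print(n,c["mtx"],"cam pos",-R.T@np.array(c["tvec"]).ravel(), "fwd",R[2])
    for q in("valve","near_tail","bow_top","stand","tube_mouth","hook","hook_tip","pointer","cursor_index","cursor_tab","lever_valve"):
        print(n,q,[(np.round(d["location"],1).tolist(),round(d["confidence"],2)) for d in tip_of(q,n)])
E
```

```text
pics
{'time_s': 0.0, 'qpos': array([-7.59153968e+01,  1.83502954e+01,  8.97053044e+01, -1.51815365e-03,
        7.20452556e+01, -1.14495481e+00]), 'qvel': array([-0.14854409,  0.01662472,  0.13407063,  0.06426378,  0.06811286,
        0.04091474]), 'effort': array([ 3.87509510e-05, -4.12458086e+01, -2.31969559e+01,  7.24529405e-02,
        4.58184828e-02, -1.50873384e-04]), 'ee_pos': array([ 150.93340737, -554.35152958,  235.14121694]), 'ee_rot': array([-1.79899136e+02, -5.72175185e-04,  1.52300268e+01]), 'force': array([-0.33900509, -0.08290802, -1.02280474]), 'torque': array([ 0.02988272,  0.02383603, -0.0180032 ]), 'gripper_width': 91.33365679877255}
scene [[379.07152413   0.         253.57218642]
 [  0.         379.07152413 198.38558308]
 [  0.           0.           1.        ]] cam pos [1018.24068725  420.81156119 1001.35499611] fwd [-0.52768612 -0.43909916 -0.72714462]
scene valve [([159.8, 227.5], 0.85), ([222.5, 164.8], 0.53)]
scene near_tail [([168.0, 217.5], 0.78), ([208.4, 166.7], 0.77)]
scene bow_top [([222.1, 149.5], 0.86), ([155.0, 212.2], 0.66)]
scene stand [([260.5, 
[... 530 characters left out ...]
.8346395  1692.97919782] fwd [ 0.18302482  0.01259463 -0.98302761]
top valve [([334.5, 162.4], 0.71), ([323.3, 211.2], 0.57), ([350.2, 263.1], 0.57)]
top near_tail [([332.8, 171.9], 0.69), ([357.8, 248.8], 0.68), ([339.3, 217.9], 0.59)]
top bow_top [([355.9, 256.4], 0.78), ([337.5, 159.8], 0.77), ([324.2, 209.8], 0.76)]
top stand [([211.9, 151.6], 0.55)]
top tube_mouth [([196.6, 121.2], 0.82)]
top hook [([202.7, 127.7], 0.57), ([203.4, 129.4], 0.31)]
top hook_tip [([201.1, 131.6], 0.57)]
top pointer [([198.2, 121.5], 0.74), ([373.1, 210.6], 0.69)]
top cursor_index [([227.5, 120.6], 0.68)]
top cursor_tab [([237.1, 141.7], 0.55), ([287.5, 177.0], 0.52)]
top lever_valve [([287.7, 178.6], 0.77)]
```

```bash
python3 - <<'E'
import cv2,numpy as np
a=cv2.imread("pics/scene0.png")
cv2.imwrite("pics/a.png",cv2.resize(a[120:384,110:380],None,fx=2.2,fy=2.2,interpolation=cv2.INTER_CUBIC))
b=cv2.imread("pics/top0.png")
cv2.imwrite("pics/b.png",cv2.resize(b[70:300,160:420],None,fx=2.5,fy=2.5,interpolation=cv2.INTER_CUBIC))
E
```

```text
(no output)
```

View pics/a.png

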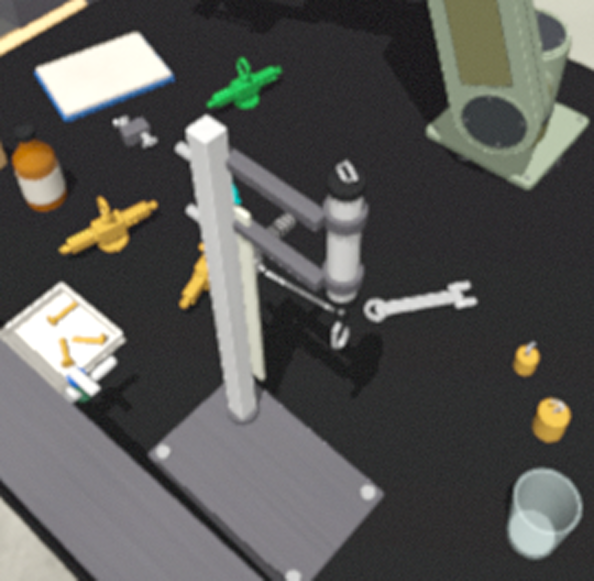

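View pics/b.png

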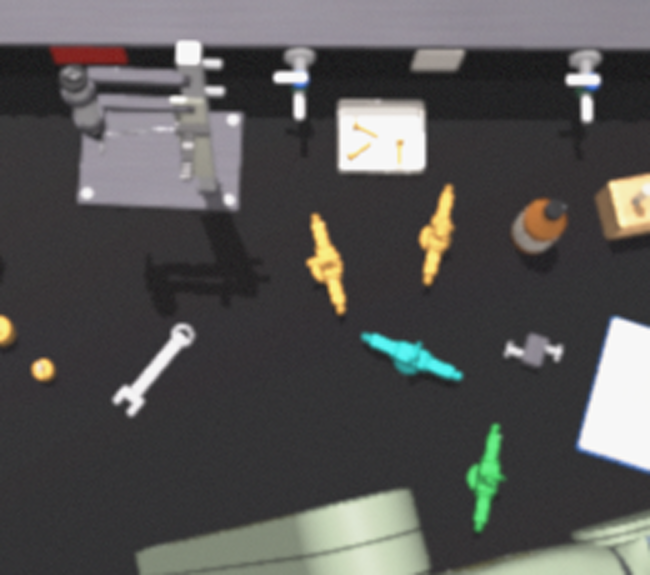

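Four valve-shaped things, by their top-view pixels:
- brass at (334,162), scene (159,225), which shows an upright bow
- brass at (288,178), scene (205,245), flat lever
- turquoise at (324,210)
- green at (355,257)

The first one fits: plain brass with a bow. I'll confirm it in an enlarged crop and fit its pose in the same step.

```bash
cat > h.py <<'E'
from workcell import *
import cv2,numpy as np
from scipy.optimize import minimize,least_squares
from scipy.spatial.transform import Rotation as Ro
CAL={n:calibration(n) for n in("scene","top")}
def proj(n,P):
    c=CAL[n];return cv2.projectPoints(np.asarray(P,float).reshape(-1,1,3),np.array(c["rvec"]),np.array(c["tvec"]),np.array(c["mtx"]),None)[0].reshape(-1,2)
def onplane(n,uv,z):
    c=CAL[n];R=cv2.Rodrigues(np.array(c["rvec"]))[0];o=-R.T@np.array(c["tvec"]).ravel()
    d=R.T@np.linalg.inv(np.array(c["mtx"]))@np.array([*uv,1.]);return o+d*(z-o[2])/d[2]
def tri(uvs): # dict cam->uv
    A=[];b=[]
    f=lambda p:np.concatenate([proj(n,p)[0]-uvs[n] for n in uvs])
    r=least_squares(f,[500,0,150]);return r.x,r.fun
def box(a,b,c,d,e,f):return np.array([[x,y,z] for x in(a,b) for y in(c,d) for z in(e,f)],float)
t=np.linspace(0,2*np.pi,24,endpoint=False)
foot=np.array([[22*np.cos(k),22*np.sin(k),z] for k in t for z in(0,6)])
PARTS=[box(-22,22,-13,13,18,46),box(-78,-22,-7.5,7.5,24.5,39.5),box(22,78,-7.5,7.5,24.5,39.5),foot,box(-8,8,-8,8,6,56)]
def render(n,R,t,parts,S=4):
    m=np.zeros((384*S,512*S),np.uint8)
    for p in parts:
        q=proj(n,p@R.T+t);cv2.fillConvexPoly(m,cv2.convexHull(np.round((q+.5)*S-.5).astype(np.int32)),255)
    return cv2.resize(m,(512,384),interpolation=cv2.INTER_AREA)/255.
E
python3 - <<'E'
from h import *
im={n:cv2.imread(f"pics/{n}0.png") for n in CAL}
W={"top":(312,135,358,190),"scene":(128,196,190,240)}
M={}
for n in W:
    h=cv2.cvtColor(im[n],cv2.COLOR_BGR2HSV);m=((h[...,0]>10)&(h[...,0]<32)&(h[...,1]>90)&(h[...,2]>70)).astype(float)
    k=np.zeros_like(m);x0,y0,x1,y1=W[n];k[y0:y1,x0:x1]=1;M[n]=m*k;print(n,M[n].sum())
bow=[box(-2.5,2.5,-13,-10,56,80),box(-2.5,2.5,10,13,56,80),box(-2.5,2.5,-11,11,84,94)]
def cost(p):
    R=Ro.from_euler('z',p[2],degrees=True).as_matrix()
    return sum(np.abs(render(n,R,np.array([p[0],p[1],0]),PARTS+bow)-M[n]).sum() for n in M)
p0=onplane("top",(334.5,164),30)
best=min((minimize(cost,[p0[0],p0[1],a],method="Nelder-Mead",options=dict(initial_simplex=[[p0[0]-8,p0[1],a-6],[p0[0]+8,p0[1],a+6],[p0[0],p0[1]+8,a],[p0[0],p0[1]-8,a+3]])) for a in(-15,0,10)),key=lambda r:r.fun)
print(best.x,best.fun)
for c in M:
    print(c,minimize(lambda p:np.abs(render(c,Ro.from_euler('z',p[2],degrees=True).as_matrix(),np.array([p[0],p[1],0]),PARTS+bow)-M[c]).sum(),best.x,method="Nelder-Mead",options=dict(initial_simplex=best.x+np.array([[5,0,3],[-5,0,0],[0,5,-3],[0,-5,0]]))).x)
f=lambda n,a,b,c,d,s:cv2.resize(im[n][b:d,a:c],None,fx=s,fy=s,interpolation=cv2.INTER_CUBIC)
A=f("top",185,80,265,160,5);B=f("scene",175,180,295,384,2.94);C=f("scene",125,190,195,245,5)
out=np.zeros((600,800,3),np.uint8);out[:400,:400]=A;out[:min(600,B.shape[0]),405:405+B.shape[1]]=B[:600];c=cv2.resize(C,(254,200));out[400:600,:254]=c
cv2.imwrite("pics/c.png",out)
E
```

```text
top 346.0
scene 638.0
[ 600.7014744  -333.68020696  -13.33545702] 266.98039215686276
top [ 603.31177122 -335.75500549  -13.58162581]
scene [ 599.37433605 -333.6010114   -13.64942599]
```

View pics/c.png

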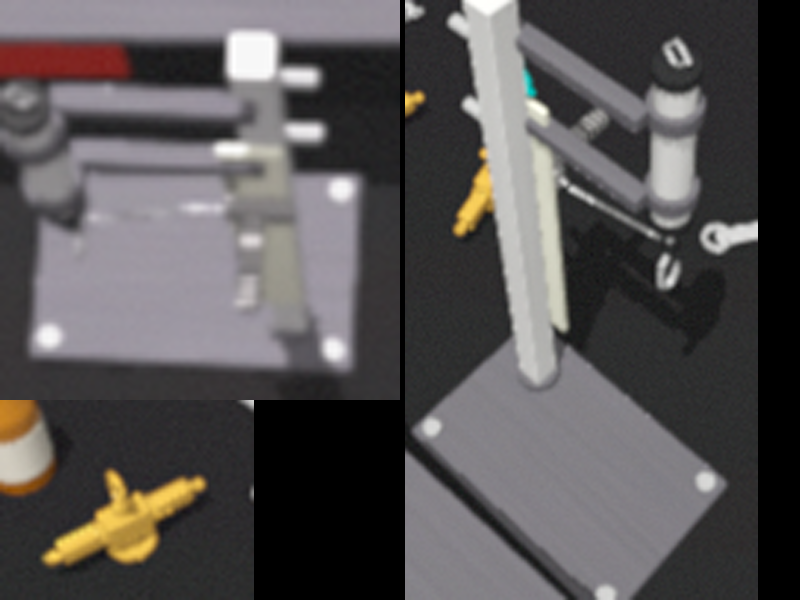

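The crop confirms it: plain brass with an upright bow at scene (157,214). Now I'll fit the stand from the plate corners plus the network points.

```bash
cat >> h.py <<'E'
def fitstand(obs,p0=(700,100,0)):
    def f(p):
        R=Ro.from_euler('z',p[2],degrees=True).as_matrix()
        return np.concatenate([(proj(n,R@np.array(l)+[p[0],p[1],0])[0]-uv) for n,uv,l in obs])
    return least_squares(f,p0,loss='soft_l1')
E
python3 - <<'E'
from h import *
T=lambda x,y:(185+x/5-.4,80+y/5-.4)
S=lambda x,y:(175+(x-405)/2.94-.33,180+y/2.94-.33)
obs=[("top",T(361,176),(155,-175,12)),("top",T(352,369),(-5,-175,12)),("top",T(31,357),(-5,75,12)),
("scene",S(727,484),(-5,75,12)),("scene",S(413,430),(155,-175,12)),
("scene",(265.1,251),(0,0,350)),("top",(196.6,121.2),(0,0,350)),("scene",(265.7,276.1),(0,0,269)),("top",(202,128.5),(0,0,269)),
("scene",(266.4,271.8),(-9.5,0,284.5)),("top",(201.1,131.6),(-9.5,0,284.5))]
r=fitstand(obs);print(r.x);print(np.round(r.fun.reshape(-1,2),1))
p=r.x;R=Ro.from_euler('z',p[2],degrees=True).as_matrix()
for l in((0,0,269),(0,0,350),(-45,-120,340)):
  for n in CAL:print(n,l,proj(n,R@np.array(l)+[p[0],p[1],0])[0])
for k,a in (("tab",("top",(237.1-.0,141.7))),):print(k,R.T@(onplane(a[0],a[1],340)-[p[0],p[1],0]))
print("index",tri({"scene":np.array([229.4,242.7]),"top":np.array([227.5,120.6])}),"pointer idx scene")
# grasp target
v=np.array([600.7,-333.7,0]);yaw=-13.3
Rv=Ro.from_euler('z',yaw,degrees=True)
g=v+Rv.apply([-46,0,32])
s=state();Rc=Ro.from_euler('xyz',s["ee_rot"],degrees=True)
for tilt in(30,):
  Rt=Rv*Ro.from_euler('x',180,degrees=True)*Ro.from_euler('y',tilt,degrees=True)
  z=Rt.apply([0,0,1]);print("tool z",z)
  tcp=g-3*z; pre=tcp-120*z
  for q in(pre,tcp):
    print(q,Rc.inv().apply(q-s["ee_pos"])/500,(Rc.inv()*Rt).as_rotvec()/(np.pi/2))
E
```

```text
[654.28606738 147.46277806  -2.15207532]
[[-0.4  0.2]
 [-0.7  0.8]
 [-0.7  0.3]
 [ 0.2 -0.9]
 [-1.5 -0.1]
 [-0.7  3.6]
 [ 0.1 -0.2]
 [-2.1 -0.4]
 [-1.7  0.9]
 [ 0.2 -2.7]
 [-1.7 -1. ]]
scene (0, 0, 269) [263.64644263 275.67808643]
top (0, 0, 269) [200.28323386 129.37546622]
scene (0, 0, 350) [264.43809676 254.6450028 ]
top (0, 0, 350) [196.71198188 120.97623064]
scene (-45, -120, 340) [237.64041281 216.12217436]
top (-45, -120, 340) [234.11077237 137.35560321]
tab [ -58.75323173 -130.22670496  340.        ]
index (array([664.50576321,  55.17460385, 322.62099703]), array([-0.59416007, -0.0889361 , -0.70669016,  0.50641442])) pointer idx scene
tool z [ 0.48658944 -0.11502487 -0.8660254 ]
[ 496.08327118 -308.96965325  138.52112467] [ 0.79502082 -0.29319683  0.19487898] [-0.08290425  0.32633315  0.30967969]
[ 554.47400354 -322.77263748   34.59807621] [ 0.90044808 -0.23590701  0.40273222] [-0.08290425  0.32633315  0.30967969]
```

```bash
python3 - <<'E'
from h import *
im=cv2.imread("pics/top0.png");h=cv2.cvtColor(im,cv2.COLOR_BGR2HSV)
m=((h[...,0]>80)&(h[...,0]<100)&(h[...,1]>100)).astype(np.uint8);m[:,:295]=0;m[:,360:]=0;m[:190]=0;m[235:]=0
ys,xs=np.nonzero(m);print(len(xs))
for uv in((xs.min(),ys[xs.argmin()]),(xs.max(),ys[xs.argmax()]),(324,212)):print(onplane("top",uv,32))
print("scene turq bow?",proj("scene",[[490,-290,94],[490,-290,0]]))
def targ(x,zz,tilt,back):
  Rv=Ro.from_euler('z',-13.3,degrees=True);g=np.array([600.7,-333.7,0])+Rv.apply([x,0,zz])
  s=state();Rc=Ro.from_euler('xyz',s["ee_rot"],degrees=True)
  Rt=Rv*Ro.from_euler('x',180,degrees=True)*Ro.from_euler('y',tilt,degrees=True)
  z=Rt.apply([0,0,1])
  q=g-(3+back)*z
  c=g-60*z-38*Rt.apply([1,0,0])
  print(tilt,"corner",c,q,np.round(Rc.inv().apply(q-s["ee_pos"])/500,3),np.round((Rc.inv()*Rt).as_rotvec()/(np.pi/2),3))
for t in(20,25):targ(-50,33,t,110)
E
```

```text
356
[ 445.728233   -216.54146984   32.        ]
[ 394.43028692 -364.96869002   32.        ]
[ 416.2194506 -290.9493091   32.       ]
scene turq bow? [[190.37522317 197.39835337]
 [193.62495112 215.99495054]]
20 corner [ 497.3196675  -309.26192496   76.3847918 ] [ 514.4293705  -313.30648736  139.18526615] [ 0.828 -0.275  0.194] [-0.055  0.218  0.314]
25 corner [ 493.8480821  -308.44127695   71.31897328] [ 505.56605888 -311.21128928  135.41277994] [ 0.812 -0.284  0.201] [-0.069  0.272  0.312]
```

```bash
R="0.812 -0.284 0.201 -0.069 0.272 0.312"; python3 -m jog '0.812 -0.284 0.201 -0.069 0.272 0.312;0.812 -0.284 0.201 -0.069 0.272 0.312;0.812 -0.284 0.201 -0.069 0.272 0.312;0.812 -0.284 0.201 -0.069 0.272 0.312;0.812 -0.284 0.201 -0.069 0.272 0.312;0.812 -0.284 0.201 -0.069 0.272 0.312;0.812 -0.284 0.201 -0.069 0.272 0.312;0.812 -0.284 0.201 -0.069 0.272 0.312;0.812 -0.284 0.201 -0.069 0.272 0.312;0.812 -0.284 0.201 -0.069 0.272 0.312;0.812 -0.284 0.201 -0.069 0.272 0.312;0.812 -0.284 0.201 -0.069 0.272 0.312;0.812 -0.284 0.201 -0.069 0.272 0.312;0.812 -0.284 0.201 -0.069 0.272 0.312;0.812 -0.284 0.201 -0.069 0.272 0.312;0.812 -0.284 0.201 -0.069 0.272 0.312;0.812 -0.284 0.201 -0.069 0.272 0.312;0.812 -0.284 0.201 -0.069 0.272 0.312' 1 50
cat >> h.py <<'E'
def goto(q,Rt):
    s=state();Rc=Ro.from_euler('xyz',s["ee_rot"],degrees=True)
    print("t",round(s["time_s"],2),"at",np.round(s["ee_pos"],1),np.round(s["ee_rot"],1),"F",np.round(s["force"],2),"w",round(s["gripper_width"],1),"shift",np.round(Rc.inv().apply(np.array(q)-s["ee_pos"])/500,4),"turn",np.round((Rc.inv()*Rt).as_rotvec()/(np.pi/2),4))
def tool(yaw,tilt):return Ro.from_euler('z',yaw,degrees=True)*Ro.from_euler('x',180,degrees=True)*Ro.from_euler('y',tilt,degrees=True)
E
python3 - <<'E'
from h import *
Rt=tool(-13.3,25);z=Rt.apply([0,0,1])
g=np.array([600.7,-333.7,0])+Ro.from_euler('z',-13.3,degrees=True).apply([-50,0,33])
goto(g-3*z,Rt)
im=grab_frame("scene");cv2.imwrite("pics/d.png",cv2.resize(im[130:280,80:280,::-1],None,fx=3,fy=3))
E
```

```text
time_s: 2.7
ee_pos: [505.0, -311.9, 135.8]
ee_rot: [180.0, -25.0, -13.4]
force: [-0.2, 0.3, 0.0]
gripper_width: 91.1
t 2.7 at [ 505.  -311.9  135.8] [180.  -25.  -13.4] F [-0.23  0.29  0.02] w 91.1 shift [ 0.0004 -0.0018  0.221 ] turn [ 0.0004 -0.0003 -0.0009]
```

View pics/d.png

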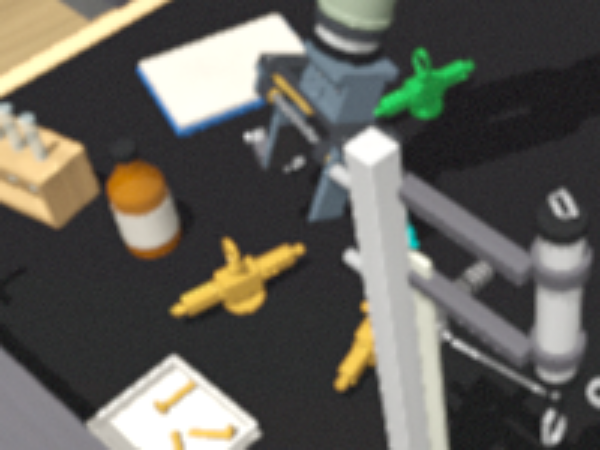

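The hand is over the near tail and the valve at (237,285) is untouched. Next I descend, close and read the force.

```bash
python3 -m jog '0 -0.002 0.08 0 0 0;0 -0.002 0.14 0 0 0;0 -0.002 0.19 0 0 0;0 -0.002 0.22 0 0 0;0 -0.002 0.221 0 0 0;0 -0.002 0.221 0 0 0;0 -0.002 0.221 0 0 0' 
python3 -c "
from h import *
print(state()['force'],state()['torque'])"
python3 -m jog '0 0 0 0 0 0;0 0 0 0 0 0;0 0 0 0 0 0;0 0 0 0 0 0;0 0 0 0 0 0;0 0 0 0 0 0;0 0 0 0 0 0;0 0 0 0 0 0;0 0 0 0 0 0;0 0 0 0 0 0' -1 50
```

```text
time_s: 3.33
ee_pos: [550.8, -322.0, 36.5]
ee_rot: [180.0, -25.1, -13.4]
force: [0.5, -1.4, 0.1]
gripper_width: 91.1
[ 0.49538394 -1.37156406  0.13903759] [ 0.08472625  0.2275979  -0.00782401]
time_s: 4.17
ee_pos: [550.8, -322.0, 36.4]
ee_rot: [180.0, -25.1, -13.4]
force: [-0.9, 0.1, 0.1]
gripper_width: 27.3
```

```bash
python3 -m jog '0 0 0 0 0 0;0 0 0 0 0 0;0 0 0 0 0 0;0 0 0 0 0 0' -1 50
```

```text
time_s: 4.5
ee_pos: [550.8, -321.9, 36.3]
ee_rot: [180.0, -25.1, -13.4]
force: [0.8, -0.1, -0.2]
gripper_width: 14.4
```

Gripped at 14.4 mm on the tail. Lift first.

```bash
python3 -m jog '0.01 0 -0.02 0 0 0;0.03 0 -0.06 0 0 0;0.06 0 -0.13 0 0 0;0.095 0 -0.203 0 0 0;0.13 0 -0.28 0 0 0;0.155 0 -0.335 0 0 0;0.17 0 -0.37 0 0 0;0.172 0 -0.37 0 0 0;0.172 0 -0.37 0 0 0;0.172 0 -0.37 0 0 0;0.172 0 -0.37 0 0 0'
python3 - <<'E'
from h import *
print(state()["torque"])
goto([490,140,243],tool(-2.15,25))
E
```

```text
time_s: 5.42
ee_pos: [549.0, -320.8, 236.9]
ee_rot: [-179.9, -24.7, -13.4]
force: [0.9, 0.3, -2.9]
gripper_width: 14.8
[0.14902975 0.52345206 0.00088731]
t 5.42 at [ 549.  -320.8  236.9] [-179.9  -24.7  -13.4] F [ 0.89  0.26 -2.86] w 14.8 shift [-0.2936 -0.8694 -0.1469] turn [ 0.0513  0.0028 -0.1137]
```

```bash
python3 -m jog '-0.015 -0.04 -0.007 0.005 0 -0.006;-0.035 -0.1 -0.017 0.005 0 -0.012;-0.06 -0.17 -0.03 0.01 0 -0.025;-0.085 -0.24 -0.042 0.015 0 -0.04;-0.11 -0.32 -0.055 0.02 0 -0.05;-0.135 -0.4 -0.068 0.025 0 -0.06;-0.162 -0.48 -0.081 0.03 0.001 -0.07;-0.189 -0.56 -0.095 0.035 0.002 -0.08;-0.216 -0.64 -0.108 0.04 0.002 -0.09;-0.24 -0.71 -0.12 0.045 0.003 -0.1;-0.26 -0.77 -0.13 0.05 0.003 -0.11;-0.277 -0.82 -0.139 0.051 0.003 -0.114;-0.288 -0.853 -0.144 0.051 0.003 -0.114;-0.294 -0.869 -0.147 0.051 0.003 -0.114;-0.294 -0.869 -0.147 0.051 0.003 -0.114;-0.294 -0.869 -0.147 0.051 0.003 -0.114;-0.294 -0.869 -0.147 0.051 0.003 -0.114;-0.294 -0.869 -0.147 0.051 0.003 -0.114'
cat >> h.py <<'E'
def grab(tag):
    o={}
    for n in CAL:
        o[n]=grab_frame(n)[:,:,::-1].copy();cv2.imwrite(f"pics/{tag}_{n}.png",o[n])
    return o
def tips(qs,cams=("scene","top")):
    for q in qs:
        for n in cams:print(q,n,[(np.round(d["location"],1).tolist(),round(d["confidence"],2)) for d in tip_of(q,n)])
E
python3 - <<'E'
from h import *
s=state();print(s["ee_pos"],s["ee_rot"],s["force"])
o=grab("e");tips(["bow_top","hook","hook_tip","near_tail","valve"])
f=lambda n,a,b,c,d,k:cv2.resize(o[n][b:d,a:c],None,fx=k,fy=k,interpolation=cv2.INTER_CUBIC)
cv2.imwrite("pics/e.png",np.hstack([f("scene",210,180,340,310,4)[:480,:],f("top",170,80,240,200,4)[:480]]))
E
```

```text
time_s: 6.92
ee_pos: [489.6, 139.0, 242.3]
ee_rot: [179.9, -24.9, -2.2]
force: [0.2, 0.0, -1.9]
gripper_width: 14.5
[489.58295189 138.95579566 242.28308647] [179.9204143  -24.94105802  -2.17855685] [ 0.1662699   0.00298075 -1.94303627]
bow_top scene [([292.6, 236.5], 0.96), ([219.9, 149.6], 0.85)]
bow_top top [([356.4, 259.6], 0.73), ([200.1, 156.6], 0.72), ([202.3, 163.2], 0.62), ([326.2, 209.1], 0.58)]
hook scene [([129.5, 210.2], 0.67), ([263.4, 274.7], 0.56), ([202.5, 248.0], 0.37)]
hook top [([203.5, 126.0], 0.61)]
hook_tip scene []
hook_tip top [([199.4, 132.3], 0.5), ([202.3, 176.4], 0.17)]
near_tail scene [([299.8, 240.2], 0.74)]
near_tail top [([335.1, 218.8], 0.82), ([357.4, 247.4], 0.65), ([201.7, 177.9], 0.58)]
valve scene [([222.6, 165.5], 0.81), ([286.8, 255.1], 0.75), ([211.3, 198.9], 0.52)]
valve top [([326.0, 212.1], 0.73), ([351.6, 264.3], 0.63), ([205.0, 162.4], 0.51)]
```

View pics/e.png

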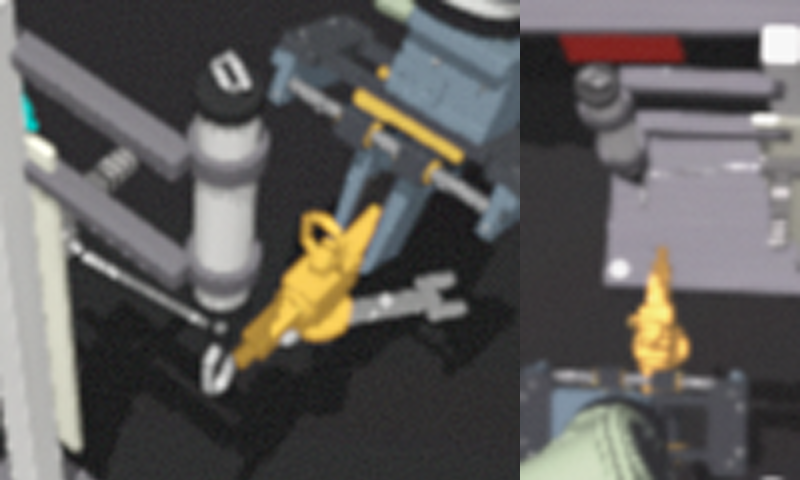

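```bash
cat >> h.py <<'E'
ST=[654.3,147.5,-2.15]
def ray(n,P,rad,S=8):
    q=np.round((proj(n,P)+.5)*S-.5).astype(np.int32)
    c=CAL[n];R=cv2.Rodrigues(np.array(c["rvec"]))[0];d=(R@P.mean(0)+np.array(c["tvec"]).ravel())[2]
    m=np.zeros((384*S,512*S),np.uint8);cv2.polylines(m,[q],False,255,int(round(2*rad*np.array(c["mtx"])[0,0]/d*S)))
    return cv2.resize(m,(512,384),interpolation=cv2.INTER_AREA)/255.
def hookpts(drop=0):
    a=np.linspace(0,np.pi,12);arc=np.c_[-.75-8.75*np.cos(a[::1]),0*a,6-8.5*np.sin(a)]
    P=np.vstack([[-9.5,0,15.5],arc,[8,0,26]])+[0,0,269-drop]
    return Ro.from_euler('z',ST[2],degrees=True).apply(P)+[ST[0],ST[1],0]
def shiftfit(n,img,model,sgn=1,w=5,pad=8):
    ys,xs=np.nonzero(model>.05);y0,y1,x0,x1=ys.min()-2,ys.max()+3,xs.min()-2,xs.max()+3
    t=model[y0:y1,x0:x1].astype(np.float32);r=img[y0-w:y1+w,x0-w:x1+w].astype(np.float32)
    c=cv2.matchTemplate(cv2.resize(r,None,fx=4,fy=4,interpolation=cv2.INTER_CUBIC),cv2.resize(t,None,fx=4,fy=4,interpolation=cv2.INTER_CUBIC),cv2.TM_CCOEFF_NORMED)
    i=np.unravel_index(c.argmax(),c.shape);return (i[1]/4-w,i[0]/4-w,round(float(c.max()),2))
def valvefit(o,p0,yaw):
    W={"top":(185,135,225,185),"scene":(250,215,320,285)};M={}
    for n in W:
        h=cv2.cvtColor(o[n],cv2.COLOR_BGR2HSV);m=((h[...,0]>10)&(h[...,0]<32)&(h[...,1]>90)&(h[...,2]>60)).astype(float)
        k=np.zeros_like(m);a,b,c,d=W[n];k[b:d,a:c]=1;M[n]=(m*k,k)
    t=np.linspace(-.3,np.pi+.3,14);b=np.c_[0*t,13*np.cos(t),78+13.5*np.sin(t)]
    b[6:8,2]=91.5
    def cost(p):
        R=Ro.from_euler('zy',[yaw,p[3]],degrees=True).as_matrix();e=0
        for n in M:
            m=np.maximum(render(n,R,p[:3],PARTS),ray(n,b@R.T+p[:3],2.5,4))
            dc=1-render(n,R,p[:3],[box(-90,-26,-45,45,0,90)])
            e+=(np.abs(m-M[n][0])*dc*M[n][1]).sum()
        return e
    r=minimize(cost,p0,method="Nelder-Mead",options=dict(initial_simplex=np.array(p0)+np.array([[5,0,0,3],[-5,0,0,0],[0,5,-3,0],[0,-5,0,-3],[0,0,5,0]]),xatol=.1,fatol=.1))
    return r.x,r.fun
E
python3 - <<'E'
from h import *
import glob
o={n:cv2.imread(f"pics/e_{n}.png") for n in CAL}
for n in CAL:
    g=np.mean([cv2.imread(f"pics/{k}{n}{z}.png",0) for k,z in(("e_",""),("","0"))],axis=0)
    print(n,"hook shift px",shiftfit(n,g,ray(n,hookpts(),2.5)))
s=state();rel=Ro.from_euler('xyz',[180,-25.1,-13.4],degrees=True).inv().apply(np.array([600.7,-333.7,0])-[550.8,-322,36.4]);print("rel",rel)
Rc=Ro.from_euler('xyz',s["ee_rot"],degrees=True)
p=s["ee_pos"]+Rc.apply(rel);print("pred",p)
print("fit",valvefit(o,[*p,0],-2.2))
E
```

```text
scene hook shift px (np.float64(0.25), np.float64(-0.5), 0.71)
top hook shift px (np.float64(-5.0), np.float64(0.75), 0.38)
rel [30.9722286  -0.18274261 54.70418321]
pred [540.92061533 138.13509031 206.57145392]
fit (array([5.41711607e+02, 1.38302670e+02, 2.09937336e+02, 1.30311764e-01]), np.float64(113.72144559784698))
```

```bash
python3 - <<'E'
from h import *
s=state();goto(s["ee_pos"]+[78,10.6,-5.5],tool(-2.15,25))
E
```

```text
t 7.52 at [489.7 139.9 243. ] [180.  -25.   -2.1] F [ 1.44  0.55 -2.21] w 14.7 shift [ 0.1359 -0.027   0.0756] turn [ 0.0003 -0.0002  0.0004]
```

```bash
python3 -m jog '0.01 -0.003 0.006 0 0 0;0.03 -0.008 0.017 0 0 0;0.055 -0.012 0.03 0 0 0;0.08 -0.017 0.044 0 0 0;0.105 -0.022 0.058 0 0 0;0.122 -0.025 0.068 0 0 0;0.132 -0.026 0.073 0 0 0;0.136 -0.027 0.076 0 0 0;0.136 -0.027 0.076 0 0 0;0.136 -0.027 0.076 0 0 0;0.136 -0.027 0.076 0 0 0'
python3 - <<'E'
from h import *
s=state()
o=grab("f");tips(["bow_top","hook","hook_tip"])
rel=np.array([30.97,-.18,54.7]);p=s["ee_pos"]+Ro.from_euler('xyz',s["ee_rot"],degrees=True).apply(rel);print("pred",p)
x,f=valvefit(o,[*p,0],-2.15);print("fit",x,f)
for n in CAL:print("bow px",n,proj(n,x[:3]+[0,0,89]),"hook px",proj(n,hookpts()[[0]]))
f=lambda n,a,b,c,d,k:cv2.resize(o[n][b:d,a:c],None,fx=k,fy=k,interpolation=cv2.INTER_CUBIC)
cv2.imwrite("pics/f.png",np.hstack([f("scene",235,225,305,305,7)[:560,:],f("top",180,110,220,190,7)[:560]]))
E
```

```text
time_s: 8.43
ee_pos: [567.4, 150.4, 237.3]
ee_rot: [179.9, -25.0, -2.1]
force: [0.1, 0.5, -2.5]
gripper_width: 14.9
bow_top scene [([219.9, 146.1], 0.82), ([273.4, 261.2], 0.8)]
bow_top top [([199.1, 135.7], 0.78), ([357.1, 259.5], 0.65), ([152.9, 168.5], 0.64), ([326.8, 208.5], 0.57)]
hook scene [([264.6, 272.6], 0.52)]
hook top [([201.1, 128.5], 0.59)]
hook_tip scene [([265.3, 268.9], 0.67)]
hook_tip top [([198.8, 131.5], 0.57)]
pred [618.51451893 148.59627474 200.83190812]
fit [ 6.15768547e+02  1.49761354e+02  2.05564493e+02 -4.58718166e-01] 72.27867743175702
bow px scene [[275.5012116  258.58322687]] hook px [[266.61260756 269.15023821]]
bow px top [[198.06265701 138.13090355]] hook px [[199.4058935  130.59417861]]
```

View pics/f.png

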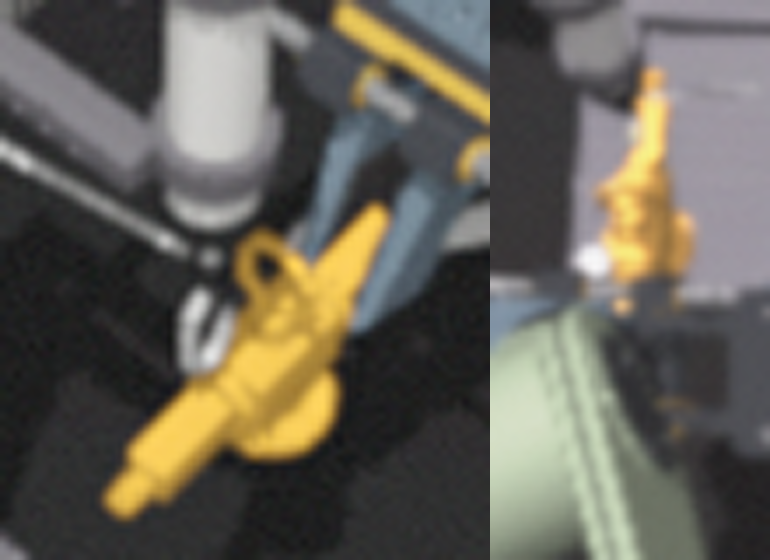

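```bash
python3 - <<'E'
from h import *
for nm,b in(("pred",[618.5,148.6,289.8]),("fit",[615.8,149.8,294.6])):
    for n in CAL:print(nm,n,proj(n,b)-proj(n,hookpts()[[0]]), proj(n,b))
a=np.array
print("bow net",tri({"scene":a([273.4,261.2]),"top":a([199.1,135.7])}))
print("tip net",tri({"scene":a([265.8,270.3]),"top":a([199.8,131.8])}),hookpts()[0])
print("hook net",tri({"scene":a([264.6,274.5]),"top":a([201.7,128.2])}))
E
```

```text
pred scene [[ 7.64026405 -8.84506965]] [[274.25287161 260.30516855]]
pred top [[-0.74770696  7.18463326]] [[198.65818654 137.77881187]]
fit scene [[  8.89443794 -10.55776249]] [[275.5070455  258.59247572]]
fit top [[-1.35630899  7.52399093]] [[198.0495845  138.11816955]]
bow net (array([623.5867785 , 148.77374291, 292.45875722]), array([-0.43540795, -0.05803818, -0.55406401,  0.32979439]))
tip net (array([644.06614238, 146.15411533, 277.08774102]), array([ 0.33481464,  0.04528242,  0.42805338, -0.260682  ])) [644.80668766 147.85639985 284.5       ]
hook net (array([653.95540821, 146.73664841, 273.30682623]), array([-1.07593288, -0.14628951, -1.38192969,  0.84866219]))
```

Position estimates from arm kinematics, silhouette and network agree within a few mm. Now I advance 35 mm along the stand's x, with the bow about 5 mm above the hook tip.

```bash
python3 -m jog '0.006 0 0.003 0 0 0;0.014 0 0.0065 0 0 0;0.023 0 0.0107 0 0 0;0.032 0 0.0149 0 0 0;0.04 0 0.0187 0 0 0;0.047 0 0.0219 0 0 0;0.053 0 0.0247 0 0 0;0.058 0 0.027 0 0 0;0.0615 0 0.0287 0 0 0;0.0635 0 0.0296 0 0 0;0.0635 0 0.0296 0 0 0;0.0635 0 0.0296 0 0 0;0.0635 0 0.0296 0 0 0'
python3 - <<'E'
from h import *
s=state()
o=grab("g");tips(["bow_top","pointer","hook_tip"])
rel=np.array([30.97,-.18,54.7]);p=s["ee_pos"]+Ro.from_euler('xyz',s["ee_rot"],degrees=True).apply(rel);print("pred",p,s["force"],s["torque"])
for n in CAL:print(proj(n,p+[0,0,89]))
f=lambda n,a,b,c,d,k:cv2.resize(o[n][b:d,a:c],None,fx=k,fy=k,interpolation=cv2.INTER_CUBIC)
cv2.imwrite("pics/g.png",np.hstack([f("scene",240,240,290,300,10)[:600,:],f("top",185,105,215,165,10)[:600]]))
E
```

```text
time_s: 9.92
ee_pos: [602.6, 149.2, 237.5]
ee_rot: [180.0, -25.0, -2.1]
force: [-0.2, 0.3, -2.1]
gripper_width: 14.5
bow_top scene [([217.6, 145.6], 0.75), ([264.4, 269.4], 0.64), ([265.4, 270.3], 0.33), ([266.5, 273.7], 0.31)]
bow_top top [([199.1, 125.3], 0.68), ([359.3, 256.0], 0.58), ([328.1, 208.1], 0.47)]
pointer scene [([231.2, 245.7], 0.63), ([170.0, 181.9], 0.18)]
pointer top [([199.1, 131.6], 0.58)]
hook_tip scene [([267.2, 270.5], 0.43)]
hook_tip top [([200.4, 130.2], 0.53)]
pred [653.79361792 147.44569304 201.02478678] [-0.23868225  0.27675132 -2.0914417 ] [ 0.05194814  0.55386051 -0.01594931]
[[263.97591849 270.35326037]]
[[199.39318854 127.42632108]]
```

View pics/g.png

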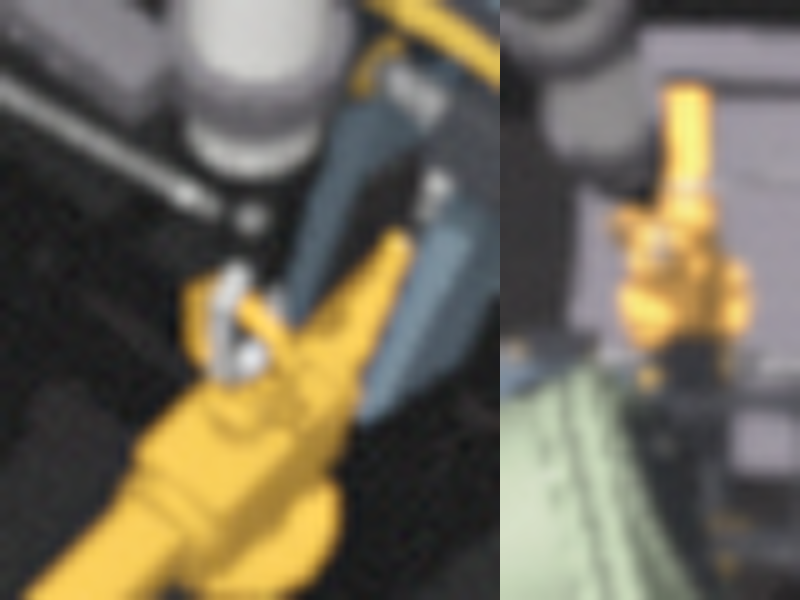

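The bow is threaded: the hook's shank passes in front of it at (230,300), and the tip is behind the bow bar at (275,290). Now I lower slowly, about 24 mm/s.

```bash
python3 -m jog '-0.0017 0 0.0036 0 0 0;-0.0034 0 0.0072 0 0 0;-0.0051 0 0.0109 0 0 0;-0.0068 0 0.0145 0 0 0;-0.0085 0 0.0181 0 0 0;-0.0101 0 0.0217 0 0 0;-0.0118 0 0.0254 0 0 0;-0.0135 0 0.029 0 0 0;-0.0152 0 0.0326 0 0 0;-0.0169 0 0.0363 0 0 0;-0.0186 0 0.0399 0 0 0;-0.0203 0 0.0435 0 0 0;-0.022 0 0.0471 0 0 0;-0.0237 0 0.0508 0 0 0;-0.0254 0 0.0544 0 0 0;-0.0254 0 0.0544 0 0 0;-0.0254 0 0.0544 0 0 0;-0.0254 0 0.0544 0 0 0'
python3 - <<'E'
from h import *
import time
s=state();F=[]
for i in range(6):grab_frame("scene");F.append(np.r_[state()["force"],state()["torque"]])
print(s["ee_pos"],np.mean(F,0),np.std(F,0))
o=grab("i");tips(["bow_top","pointer","hook"],("scene",))
E
```

```text
time_s: 11.82
ee_pos: [602.7, 149.1, 207.6]
ee_rot: [180.0, -25.0, -2.1]
force: [-1.4, -1.1, -1.6]
gripper_width: 14.6
[602.74840897 149.13689898 207.55299052] [-0.98683989 -0.33961839 -1.3957617   0.04625912  0.48669393 -0.02410189] [0.60292076 0.38078919 0.43256428 0.02916974 0.03839068 0.02881657]
bow_top scene [([261.5, 279.8], 0.83), ([220.1, 145.2], 0.83)]
pointer scene [([232.8, 249.5], 0.41), ([346.6, 286.6], 0.31)]
hook scene [([232.8, 245.9], 0.63), ([348.6, 285.5], 0.57), ([263.0, 278.3], 0.49)]
```

```bash
python3 -m jog '-0.004 0 0.003 0 0 0;-0.006 0 0.0065 0 0 0;-0.008 0 0.01 0 0 0;-0.0095 0 0.0137 0 0 0;-0.0112 0 0.0173 0 0 0;-0.0128 0 0.0208 0 0 0;-0.0145 0 0.0244 0 0 0;-0.0162 0 0.028 0 0 0;-0.0179 0 0.0316 0 0 0;-0.0196 0 0.035 0 0 0;-0.0196 0 0.035 0 0 0;-0.0196 0 0.035 0 0 0;-0.0196 0 0.035 0 0 0'
python3 - <<'E'
from h import *
F=[]
for i in range(20):grab_frame("scene");F.append(np.r_[state()["force"],state()["torque"]])
print(state()["ee_pos"],np.mean(F,0),np.std(F,0))
o=grab("j");tips(["bow_top","pointer","hook"],("scene",))
E
```

```text
time_s: 13.45
ee_pos: [601.4, 149.3, 187.7]
ee_rot: [180.0, -25.1, -2.1]
force: [1.6, -0.7, -0.5]
gripper_width: 14.5
[601.30997194 149.22691077 187.54104085] [ 2.00254527 -0.28403697 -0.35434124  0.00513641  0.11497381 -0.01379086] [0.54219904 0.51306588 0.5714095  0.02452121 0.03400256 0.01885171]
bow_top scene [([265.4, 282.0], 0.82), ([222.0, 148.4], 0.65)]
pointer scene [([231.7, 253.0], 0.67)]
hook scene [([264.2, 281.4], 0.52)]
```

```bash
python3 -m jog '-0.0005 0 0.003 0 0 0;-0.0012 0 0.006 0 0 0;-0.002 0 0.009 0 0 0;-0.0026 0 0.0099 0 0 0;-0.0026 0 0.0099 0 0 0;-0.0026 0 0.0099 0 0 0;-0.0026 0 0.0099 0 0 0'
python3 - <<'E'
from h import *
F=[]
for i in range(20):grab_frame("scene");F.append(np.r_[state()["force"],state()["torque"]])
print(state()["ee_pos"],np.mean(F,0),np.std(F,0))
o=grab("k");tips(["bow_top","pointer","hook"],("scene",))
s=state();rel=np.array([30.97,-.18,54.7]);p=s["ee_pos"]+Ro.from_euler('xyz',s["ee_rot"],degrees=True).apply(rel);print("pred",p)
cv2.imwrite("pics/k.png",cv2.resize(o["scene"][230:310,215:305],None,fx=7,fy=7,interpolation=cv2.INTER_CUBIC))
E
```

```text
time_s: 15.28
ee_pos: [601.9, 149.1, 182.3]
ee_rot: [179.9, -25.0, -2.1]
force: [-1.5, 1.0, 0.0]
gripper_width: 14.3
[602.14304917 149.1089505  182.43209103] [-2.4201546  -0.32084886  0.21109224 -0.0060079   0.49642815 -0.05654492] [0.55290801 0.52797459 0.56015872 0.02842272 0.03418181 0.03462606]
bow_top scene [([222.3, 145.9], 0.62), ([263.9, 284.6], 0.59)]
pointer scene [([231.8, 253.0], 0.46)]
hook scene [([264.1, 282.1], 0.63)]
pred [653.33165063 147.41727251 145.99907865]
```

View pics/k.png

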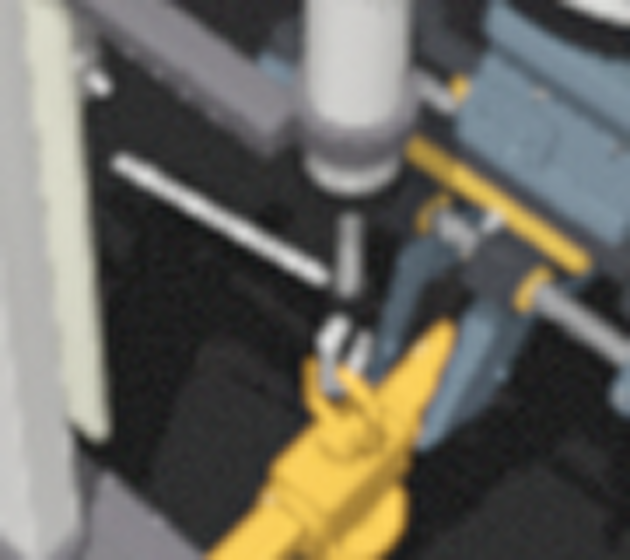

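```bash
python3 -m jog '-0.0008 0 -0.0004 0 0 0;-0.0008 0 -0.0004 0 0 0;-0.0008 0 -0.0004 0 0 0;-0.0008 0 -0.0004 0 0 0'
python3 - <<'E'
from h import *
F=[];P=[]
for i in range(24):grab_frame("scene");F.append(np.r_[state()["force"],state()["torque"]]);P.append(state()["ee_pos"])
print(np.mean(P,0),np.mean(F,0),np.std(F,0))
E
```

```text
time_s: 16.87
ee_pos: [602.0, 149.2, 182.7]
ee_rot: [180.0, -25.1, -2.1]
force: [-1.3, -0.6, -0.4]
gripper_width: 14.5
[601.8744781  149.20710619 182.56730405] [-0.22914902 -0.88674027  0.15374699 -0.0653026   0.28041607 -0.12168498] [0.66024995 0.50536769 0.54756726 0.02848015 0.050025   0.03326266]
```

```bash
python3 -m jog '0 0.0008 0 0 0 0;0 0.0008 0 0 0 0;0 0.0008 0 0 0 0'
python3 - <<'E'
from h import *
F=[]
for i in range(16):grab_frame("scene");F.append(np.r_[state()["force"],state()["torque"]])
print(np.mean(F,0))
E
python3 -m jog '0 0 0 0 0 0;0 0 0 0 0 0;0 0 0 0 0 0;0 0 0 0 0 0;0 0 0 0 0 0;0 0 0 0 0 0;0 0 0 0 0 0;0 0 0 0 0 0;0 0 0 0 0 0' 0 50
python3 - <<'E'
from h import *
print(np.round(state()["force"],2))
o=grab("l");tips(["bow_top","pointer","hook"],("scene",))
cv2.imwrite("pics/l.png",cv2.resize(o["scene"][220:310,205:305],None,fx=6,fy=6,interpolation=cv2.INTER_CUBIC))
E
```

```text
time_s: 18.32
ee_pos: [601.8, 149.0, 182.6]
ee_rot: [180.0, -25.1, -2.1]
force: [1.0, 0.4, -0.4]
gripper_width: 14.8
[0.28596238 0.60230279 0.14671229 0.09192182 0.24361359 0.08529514]
time_s: 19.87
ee_pos: [601.8, 148.8, 182.5]
ee_rot: [180.0, -25.0, -2.1]
force: [-0.5, 0.9, 0.1]
gripper_width: 45.8
[-0.47  0.92  0.14]
bow_top scene [([264.3, 283.8], 0.85), ([216.4, 147.3], 0.65)]
pointer scene []
hook scene []
```

View pics/l.png

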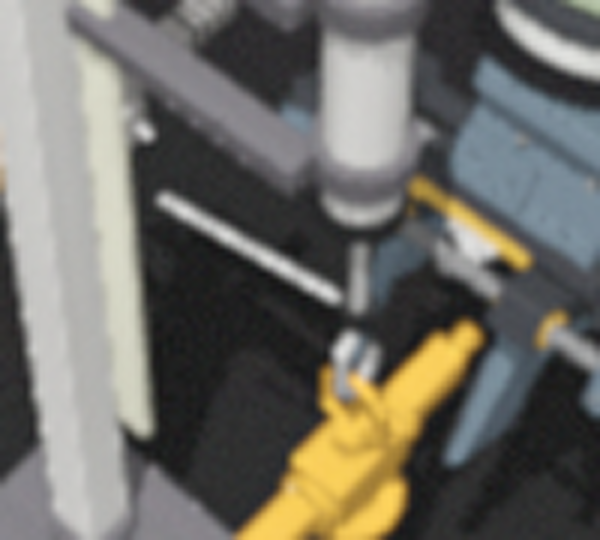

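Released, and the valve hangs on the hook. Pointer's free end is at crop (165,200). Next I withdraw: along −tool z, then back.

```bash
python3 -m jog '0 0 -0.01 0 0 0;0 0 -0.03 0 0 0;0 0 -0.06 0 0 0;0 0 -0.09 0 0 0;0 0 -0.12 0 0 0;0 0 -0.15 0 0 0;-0.03 0 -0.18 0 0 0;-0.08 0 -0.22 0 0 0;-0.14 0 -0.25 0 0 0;-0.18 0 -0.27 0 0 0;-0.2 0 -0.28 0 0 0;-0.2 0 -0.28 0 0 0;-0.2 0 -0.28 0 0 0'
python3 - <<'E'
from h import *
o={n:np.mean([grab_frame(n)[:,:,::-1].astype(float) for _ in range(6)],axis=0) for n in CAL}
for n in CAL:cv2.imwrite(f"pics/m_{n}.png",o[n]);
tips(["bow_top","pointer","hook","cursor_index","cursor_tab"])
print("valve move"); 
f=lambda n,a,b,c,d,k:cv2.resize(o[n][b:d,a:c],None,fx=k,fy=k,interpolation=cv2.INTER_CUBIC)
a=f("scene",215,205,275,305,6);b=f("top",185,90,245,190,6)
cv2.imwrite("pics/m.png",np.hstack([a,b]))
E
```

```text
time_s: 21.2
ee_pos: [452.6, 154.9, 268.1]
ee_rot: [-180.0, -25.2, -2.1]
force: [0.4, 0.4, 0.2]
gripper_width: 45.4
bow_top scene [([262.5, 281.9], 0.75), ([220.5, 149.5], 0.6)]
bow_top top [([200.3, 132.0], 0.83), ([355.4, 261.7], 0.78), ([198.6, 135.8], 0.47)]
pointer scene [([232.7, 254.3], 0.46)]
pointer top []
hook scene [([265.4, 283.7], 0.54)]
hook top [([152.3, 167.0], 0.71), ([201.9, 132.1], 0.42)]
cursor_index scene [([228.8, 243.0], 0.52)]
cursor_index top [([226.9, 119.6], 0.59)]
cursor_tab scene [([245.2, 219.8], 0.65)]
cursor_tab top [([239.0, 145.7], 0.45), ([288.4, 177.0], 0.22)]
valve move[ WARN:0@14.035] global loadsave.cpp:1063 imwrite_ Unsupported depth image for selected encoder is fallbacked to CV_8U.
```

View pics/m.png

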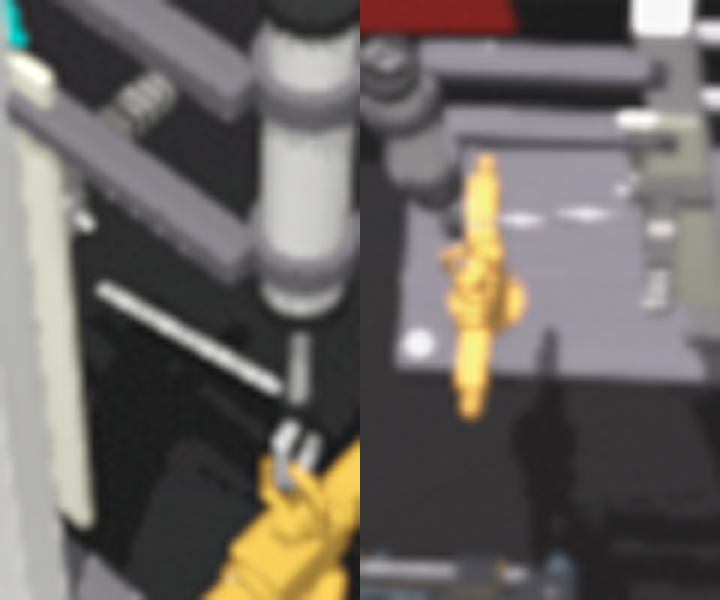

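```bash
cat >> h.py <<'E'
RS=Ro.from_euler('z',ST[2],degrees=True)
def w2s(P):return RS.inv().apply(np.array(P)-[ST[0],ST[1],0])
def s2w(P):return RS.apply(np.array(P,float))+[ST[0],ST[1],0]
def pfit(img,ye,zs,x=0,y0=-6):
    # correlation of rendered pointer line (saddle->pointer height z) in scene
    best=[]
    g=img.astype(np.float32)
    for z in zs:
        m=ray("scene",s2w([[x,y0-8,z],[x,ye,z]]),1.3,8)
        k=cv2.dilate((m>.02).astype(np.uint8),np.ones((7,7)))>0
        best.append(np.corrcoef(m[k],g[k])[0,1])
    return np.array(best)
E
python3 - <<'E'
from h import *
a=np.array
for nm,s,t in(("tab",(242.5,219.5),(234.2,141)),("index",(230.2,242.6),(229.2,121.2))):
    p,r=tri({"scene":a(s),"top":a(t)});print(nm,p,w2s(p),np.round(r,2))
for tag,z0 in(("scene0",320),("m_scene",285)):
    g=cv2.imread(f"pics/{tag}.png",0)
    for x in(0,):
      for ye in(-88,-93,-98):
        zs=np.arange(z0-14,z0+14,.5);c=pfit(g,ye,zs,x);i=c.argmax();print(tag,ye,zs[i],round(c[i],3))
E
```

```text
tab [595.83220291  33.02932053 323.16872288] [ -54.1321818  -116.5835608   323.16872288] [-0.89 -0.13 -1.    0.69]
index [661.87597949  52.73374992 318.58954701] [ 11.12587541 -94.41531928 318.58954701] [-1.32 -0.2  -1.57  1.12]
scene0 -88 307.5 0.282
scene0 -93 306.5 0.288
scene0 -98 306.0 0.263
m_scene -88 275.5 0.434
m_scene -93 276.0 0.426
m_scene -98 275.0 0.411
```

```bash
python3 - <<'E'
from h import *
b=s2w([11,-97,320])
J=[(proj("scene",s2w(np.array([11,-97,320])+10*np.eye(3)[i]))-proj("scene",b))[0]/10 for i in range(3)];print("dpx/d x,y,z",np.round(J,3))
# solve y,z from scene pixel at assumed x
for x in(4,8,11,14):
  for nm,uv in(("index",(230.2,242.6)),("ptr loaded",(231.4,253.0)),("ptr unl",(231.0,245.9))):
    r=least_squares(lambda p:proj("scene",s2w([x,p[0],p[1]]))[0]-uv,[-97,300]).x;print(x,nm,np.round(r,1))
for uv,nm in(((261.7,269.7),"ptr root"),):
    print(nm,least_squares(lambda p:proj("scene",s2w([0,p[0],p[1]]))[0]-uv,[0,285]).x)
# tube mouth bottom & px
print(proj("scene",s2w([[0,0,350],[0,0,286],[0,0,235]])))
# profile at pointer columns in loaded and unloaded
im=cv2.imread("pics/m_scene.png",0).astype(int);print(im[236:258,224:240])
E
```

```text
dpx/d x,y,z [[-0.317  0.27 ]
 [ 0.321  0.243]
 [-0.022 -0.273]]
4 index [-97.9 307.6]
4 ptr loaded [-96.4 268.5]
4 ptr unl [-96.  296.8]
8 index [-93.5 315.5]
8 ptr loaded [-92.  276.9]
8 ptr unl [-91.7 304.8]
11 index [-90.2 321.5]
11 ptr loaded [-88.7 283.2]
11 ptr unl [-88.4 310.9]
14 index [-86.9 327.4]
14 ptr loaded [-85.4 289.5]
14 ptr unl [-85.1 316.9]
ptr root [ -6.17533085 286.8477821 ]
[[264.44791267 254.65882237]
 [263.81255051 271.5241023 ]
 [263.35494937 283.67083041]]
[[190 151 126 116  98  63  54  67  85 100 103 111 127 135 137 137]
 [192 167 147 130 113  74  47  50  73 101  97  95 107 122 131 137]
 [197 187 173 141 112  73  46  44  53  71  76  84  93 103 116 129]
 [198 185 163 136 118  83  50  44  44  46  54  68  85  99 102 110]
 [197 174 146 146 159 126  70  45  44  45  44  52  73  98  96  96]
 [198 172 144 162 195 183 118  55  44  45  45  45  52  69  76  85]
 [200 175 140 135 171 198 143  64  45  45  46  44  44  48  52  68]
 [202 178 138 106 104 130  91  49  44  45  46  45  46  44  45  51]
 [203 179 126  74  50  48  46  43  44  46  45  45  47  45  44  46]
 [204 185 
[... 161 characters left out ...]
  44  46  46  46  44  46  44]
 [210 191 132  63  46  44  44  45  46  45  46  44  46  45  45  46]
 [212 193 136  68  44  44  45  46  45  46  46  45  46  46  45  46]
 [213 194 141  74  44  43  45  46  45  44  45  45  44  45  43  46]
 [213 198 150  83  46  44  45  59  72  61  48  44  43  45  45  45]
 [214 200 155  87  46  42  56 109 147 128  88  60  46  44  44  44]
 [214 201 161  93  47  44  67 141 192 182 161 127  86  56  44  44]
 [214 204 172 104  49  43  52  92 142 175 199 193 164 114  71  48]
 [213 206 179 112  52  42  44  45  65 110 164 205 206 178 135  92]
 [213 208 189 123  53  44  43  42  41  46  87 138 168 193 183 163]
 [214 210 193 127  55  41  39  34  34  40  44  52  88 135 169 195]]
```

```bash
python3 - <<'E'
from h import *
a=np.array
im=cv2.imread("pics/m_top.png",0).astype(int);print("cols 220-236 rows 116-130");print(im[116:130,220:237]);print("tab cols 228-240, rows 126-146");print(im[126:146,228:241])
for nm,s,t in(("ptr",(230.9,252.7),(226.8,125.0)),("index",(230.0,241.8),(228.8,120.9)),("hooksaddle/rootptr",(261.7,269.7),(204.6,126.3))):
    p,r=tri({"scene":a(s),"top":a(t)});print(nm,np.round(w2s(p),1),np.round(r,2))
E
```

```text
cols 220-236 rows 116-130
[[152 153 152 154 154 154 153 153 149 132 110 105 121 138 145 145 144]
 [155 154 155 155 156 155 155 156 154 143 121 112 127 146 153 155 155]
 [154 155 154 154 155 154 154 154 154 152 143 133 137 146 151 153 153]
 [154 154 154 154 154 154 155 154 155 159 171 155 138 138 140 140 140]
 [153 153 154 153 153 153 155 162 169 165 160 145 133 130 131 131 131]
 [153 154 154 153 154 155 158 177 198 183 151 132 127 126 127 127 127]
 [155 154 154 154 154 154 155 166 179 163 131 114 113 115 119 121 121]
 [156 156 156 156 154 153 154 156 156 144 121 107 102 109 120 124 123]
 [176 180 187 184 175 166 161 159 156 148 136 125 110 110 122 127 127]
 [207 216 225 223 212 197 179 168 159 153 149 141 122 121 128 130 128]
 [178 187 200 199 189 180 168 161 156 152 152 145 133 144 153 154 150]
 [152 155 160 160 158 157 155 153 152 152 151 145 147 183 202 204 194]
 [152 153 153 153 154 153 154 154 154 154 153 148 152 190 209 213 203]
 [154 153 153 153 153 153 153 154 154 154 153 148 140 157 169 170 165]]
tab cols 228-240, rows 126-146
[[156 152 152 145 133 144 153 154 150 138 143 15
[... 519 characters left out ...]
 147 162 175 173 148 139 145 148 148]
 [151 151 152 150 151 172 185 178 149 139 145 148 149]
 [152 153 152 154 160 178 187 178 145 133 142 147 148]
 [154 154 155 157 167 180 182 172 144 136 143 146 146]
 [154 154 155 163 184 194 184 173 147 140 146 146 144]
 [154 153 153 155 162 160 152 145 135 142 149 146 144]
 [153 153 153 152 148 142 137 137 140 148 151 148 144]
 [152 152 153 153 151 148 147 148 150 152 152 149 144]
 [154 154 154 153 153 153 153 152 153 152 150 146 141]
 [154 154 154 154 153 154 154 155 155 153 145 136 131]]
ptr [ 12.9 -88.6 286.5] [-0.1  -0.01 -0.12  0.08]
index [ 11.4 -94.  322. ] [-1.15 -0.17 -1.37  0.98]
hooksaddle/rootptr [  1.1  -9.8 285.3] [-1.58 -0.22 -2.02  1.26]
```

```bash
python3 - <<'E'
from h import *
a=np.array
for nm,s,t in(("index",(230.3,241.9),(226.9,121.0)),("tab",(242.5,219.5),(233.6,141))):
    p,r=tri({"scene":a(s),"top":a(t)});print(nm,np.round(w2s(p),1),np.round(r,2))
print("tab at z326:",w2s(onplane("top",(233.6,141),326)), "z320",w2s(onplane("top",(233.6,141),320)))
Rt=tool(-2.15,25);z=Rt.apply([0,0,1])
g=s2w([-40,-119,325])
goto(g-3*z-100*z,Rt); goto(g-3*z,Rt)
E
```

```text
index [ 11.7 -90.6 324.8] [-0.51 -0.08 -0.6   0.43]
tab [ -53.9 -115.6  324.1] [-0.65 -0.1  -0.74  0.51]
tab at z326: [ -52.66443218 -117.96144103  326.        ] z320 [ -50.80799314 -117.45500791  320.        ]
t 22.3 at [452.  154.4 267.1] [180.  -25.   -2.1] F [ 0.21 -0.31  0.23] w 45.4 shift [ 0.3433  0.237  -0.1734] turn [ 0.0002 -0.0005  0.0004]
t 22.3 at [452.  154.4 267.1] [180.  -25.   -2.1] F [ 0.21 -0.31  0.23] w 45.4 shift [0.3431 0.2369 0.0266] turn [ 0.0002 -0.0005  0.0004]
```

```bash
python3 -m jog '0.01 0.007 -0.02 0 0 0;0.04 0.025 -0.06 0 0 0;0.09 0.06 -0.1 0 0 0;0.15 0.1 -0.14 0 0 0;0.21 0.145 -0.17 0 0 0;0.265 0.183 -0.173 0 0 0;0.305 0.21 -0.173 0 0 0;0.33 0.228 -0.173 0 0 0;0.343 0.237 -0.173 0 0 0;0.343 0.237 -0.173 0 0 0;0.343 0.237 -0.173 0 0 0;0.343 0.237 -0.173 0 0 0'
python3 - <<'E'
from h import *
Rt=tool(-2.15,25);z=Rt.apply([0,0,1]);goto(s2w([-40,-118.5,325])-3*z,Rt)
o=grab("n");f=lambda n,a,b,c,d,k:cv2.resize(o[n][b:d,a:c],None,fx=k,fy=k,interpolation=cv2.INTER_CUBIC)
cv2.imwrite("pics/n.png",np.hstack([f("scene",200,190,280,290,6),f("top",195,105,245,205,6)]))
E
```

```text
time_s: 23.3
ee_pos: [565.4, 32.4, 417.4]
ee_rot: [180.0, -25.0, -2.1]
force: [0.3, 0.2, -0.4]
gripper_width: 45.8
t 23.3 at [565.4  32.4 417.4] [180.  -25.   -2.1] F [ 0.34  0.2  -0.42] w 45.8 shift [0.0026 0.0003 0.1991] turn [-0.0001  0.0005  0.0008]
```

View pics/n.png

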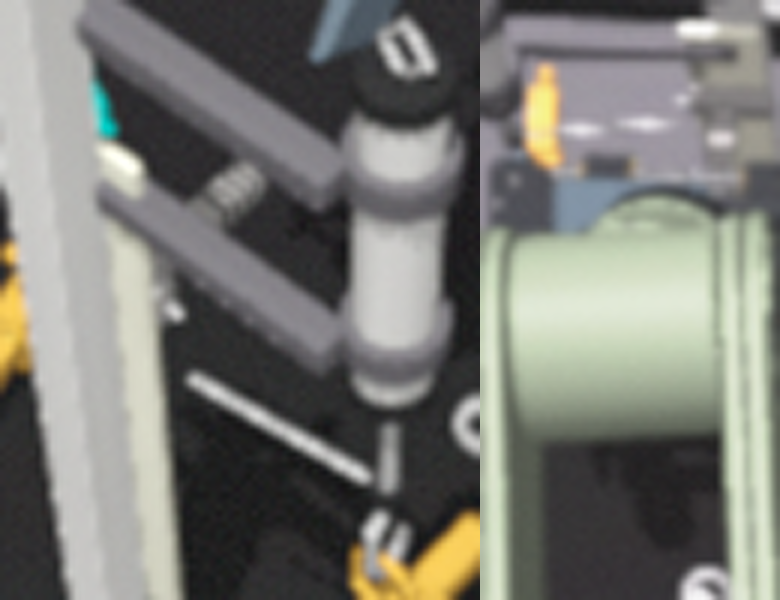

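Clear so far: the tab is at (230,190), the hand is above it and the valve hangs still. I go down, watch the force, then pinch.

```bash
python3 -m jog '0.002 0 0.02 0 0 0;0.002 0 0.05 0 0 0;0.0026 0 0.08 0 0 0;0.0026 0 0.11 0 0 0;0.0026 0 0.14 0 0 0;0.0026 0 0.165 0 0 0;0.0026 0 0.185 0 0 0;0.0026 0 0.195 0 0 0;0.0026 0 0.199 0 0 0;0.0026 0 0.199 0 0 0;0.0026 0 0.199 0 0 0'
python3 -m jog '0 0 0 0 0 0;0 0 0 0 0 0;0 0 0 0 0 0;0 0 0 0 0 0;0 0 0 0 0 0;0 0 0 0 0 0;0 0 0 0 0 0;0 0 0 0 0 0;0 0 0 0 0 0' -1 20
python3 - <<'E'
from h import *
F=[];P=[];I=[]
for i in range(6):I.append(grab_frame("scene")[:,:,::-1].astype(float));s=state();F.append(s["force"]);P.append(s["ee_pos"])
print(np.mean(P,0),np.mean(F,0));cv2.imwrite("pics/p_scene.png",np.mean(I,0).astype(np.uint8));tips(["cursor_index","pointer"],("scene",))
E
```

```text
time_s: 24.32
ee_pos: [608.8, 31.0, 328.8]
ee_rot: [180.0, -25.1, -2.0]
force: [-0.1, -0.2, 0.9]
gripper_width: 45.4
time_s: 25.07
ee_pos: [608.8, 30.3, 329.0]
ee_rot: [179.9, -25.1, -2.0]
force: [-1.2, -5.0, 1.6]
gripper_width: 13.7
[608.78676745  30.35872039 328.90679363] [-1.16257567 -4.95103078  1.75329762]
cursor_index scene [([228.5, 241.5], 0.53)]
pointer scene [([228.7, 254.1], 0.56)]
```

```bash
python3 -m jog '-0.001 0.0016 0.002 0 0 0;-0.003 0.0016 0.006 0 0 0;-0.0055 0.0016 0.0118 0 0 0;-0.0085 0.0016 0.0182 0 0 0;-0.0115 0.0016 0.0247 0 0 0;-0.0145 0.0016 0.0311 0 0 0;-0.0175 0.0016 0.0375 0 0 0;-0.0205 0.0016 0.044 0 0 0;-0.0235 0.0016 0.0504 0 0 0;-0.026 0.0016 0.0558 0 0 0;-0.028 0.0016 0.06 0 0 0;-0.0287 0.0016 0.0616 0 0 0;-0.0287 0.0016 0.0616 0 0 0;-0.0287 0.0016 0.0616 0 0 0'
python3 - <<'E'
from h import *
F=[];P=[];I={n:[] for n in CAL}
for i in range(6):
  for n in CAL:I[n].append(grab_frame(n)[:,:,::-1].astype(float));
  s=state();F.append(s["force"]);P.append(s["ee_pos"])
print(np.mean(P,0),np.mean(F,0))
I={n:np.mean(I[n],0).astype(np.uint8) for n in I}
for n in I:cv2.imwrite(f"pics/q_{n}.png",I[n])
tips(["cursor_index","pointer"],("scene",))
g=cv2.cvtColor(I["scene"],cv2.COLOR_BGR2GRAY);print(g[244:262,224:244])
cv2.imwrite("pics/q.png",np.hstack([cv2.resize(I["scene"][225:285,205:265],None,fx=8,fy=8,interpolation=cv2.INTER_CUBIC)]))
E
```

```text
time_s: 26.63
ee_pos: [608.8, 30.2, 294.2]
ee_rot: [180.0, -25.0, -2.0]
force: [-0.3, 6.0, -0.5]
gripper_width: 14.0
[608.81561606  30.23317887 294.2114949 ] [ 0.12856815  5.05201962 -0.47056626]
cursor_index scene []
pointer scene [([228.5, 254.0], 0.58)]
[[202 181 140 119 118  97  68  48  45  45  42  40  31  28  30  28  39  63
   73  85]
 [203 186 148 145 157 144  89  48  44  44  36  32  32  34  31  30  32  38
   52  69]
 [204 188 159 173 187 182 124  56  44  44  36  30  36  41  36  33  31  31
   41  51]
 [206 191 169 177 174 153  96  49  44  45  43  38  43  44  46  41  34  31
   34  40]
 [208 196 179 167 146 122  78  46  43  46  44  44  45  46  45  43  43  35
   32  33]
 [211 195 168 148 152 147 105  59  43  45  45  47  47  45  46  45  46  42
   37  32]
 [212 196 165 147 176 186 170 108  51  43  44  44  47  46  47  45  46  45
   45  42]
 [213 199 173 140 143 181 201 143  81  61  48  43  44  45  45  45  46  46
   47  46]
 [213 202 174 129  94 113 137 126 146 127  88  59  47  43  44  45  46  46
   45  46]
 [213 202 169 113  62  49  69 139 191 182 161 129  87  54  43  43  44  44
   45  46]
 [214 205 173 106  51  42  50  91 143 176 200 193 164 115  70  48  41  40
   45  45]
 [213 206 179 113  52  43  43  46  66 109 164 205 206 179 136  92  58  37
   38  42]
 [213 208 189 123  54  43  45  41  39  47  87 138 169 193 183 163 128  84
   52  42]
 [213 210 193 128  55  42  39  35  34  38  41  52  88 136 169 196 183 161
  126  83]
 [213 210 193 129  57  36  33  31  29  33  39  41  40  54  97 141 174 200
  193 164]
 [213 211 193 134  65  42  35  32  29  29  34  38  33  29  33  56 105 163
  205 207]
 [214 212 193 135  66  44  41  36  31  29  29  31  30  27  27  27  36  82
  137 168]
 [214 212 194 139  72  46  44  42  35  31  28  31  30  29  29  30  28  29
   43  82]]
```

View pics/q.png

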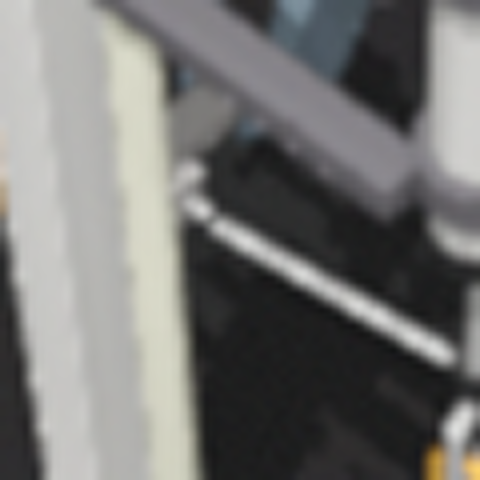

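```bash
python3 - <<'E'
from h import *
g=cv2.imread("pics/q_top.png",0).astype(int);print("cols 214-233 rows 118-132");print(g[118:132,214:234])
for n in CAL:
  b=s2w([12.5,-89,287]);print(n,np.round([(proj(n,s2w(np.array([12.5,-89,287])+10*np.eye(3)[i]))-proj(n,b))[0]/10 for i in range(3)],3).tolist())
E
```

```text
cols 214-233 rows 118-132
[[155 155 154 154 154 155 155 155 156 155 155 155 155 155 154 148 128 120
  134 147]
 [155 155 155 154 155 155 154 154 155 154 155 154 155 155 154 149 131 119
  126 137]
 [154 154 155 154 154 154 154 154 154 154 153 154 154 154 153 148 129 114
  120 134]
 [155 155 155 154 155 154 155 154 154 153 153 154 154 154 153 148 131 115
  123 137]
 [155 154 155 155 155 155 155 155 155 155 155 155 154 154 153 151 138 124
  130 135]
 [155 155 155 155 156 156 156 155 157 157 156 153 154 154 152 155 156 141
  133 131]
 [154 154 154 159 165 170 176 181 187 184 176 166 162 157 152 160 174 162
  141 132]
 [167 161 155 164 182 194 208 217 226 223 212 198 180 168 158 162 179 178
  150 129]
 [198 177 159 156 162 167 179 187 201 200 190 180 169 161 156 154 154 146
  124 109]
 [181 167 156 152 150 150 152 155 160 161 159 157 155 154 153 149 138 125
  110  99]
 [159 157 154 154 153 152 152 152 153 153 153 154 154 154 154 153 147 140
  125 111]
 [153 153 153 153 154 154 153 154 151 149 146 146 146 147 147 147 148 147
  133 121]
 [150 149 149 150 152 154 154 153 150 135 120 115 116 119 122 126 138 143
  131 122]
 [148 147 146 147 155 161 165 163 156 127  98  89  90  93  94 107 138 144
  128 119]]
scene [[-0.308, 0.27], [0.315, 0.243], [-0.019, -0.257]]
top [[0.019, -0.29], [-0.303, -0.013], [-0.025, -0.103]]
```

```bash
python3 -m jog '-0.001 -0.0008 0.002 0 0 0;-0.0018 -0.0008 0.0038 0 0 0;-0.0023 -0.0008 0.0049 0 0 0;-0.0023 -0.0008 0.0049 0 0 0;-0.0023 -0.0008 0.0049 0 0 0'
python3 - <<'E'
from h import *
F=[];P=[];I={n:[] for n in CAL}
for i in range(6):
  for n in CAL:I[n].append(grab_frame(n)[:,:,::-1].astype(float));
  s=state();F.append(s["force"]);P.append(s["ee_pos"])
print(s["time_s"],np.mean(P,0),np.mean(F,0))
I={n:np.mean(I[n],0).astype(np.uint8) for n in I}
for n in I:cv2.imwrite(f"pics/r_{n}.png",I[n])
g=cv2.cvtColor(I["scene"],cv2.COLOR_BGR2GRAY);print(g[246:262,224:244])
g=cv2.cvtColor(I["top"],cv2.COLOR_BGR2GRAY);print(g[120:129,222:234])
E
```

```text
time_s: 27.75
ee_pos: [608.8, 30.3, 291.2]
ee_rot: [179.9, -25.0, -2.0]
force: [0.6, 1.4, -0.9]
gripper_width: 14.1
28.35 [608.77019472  30.30644434 291.1782769 ] [ 1.1826369  -0.7327432  -1.91681609]
[[204 188 145 137 163 137  80  46  43  43  35  30  34  35  34  32  34  39
   43  50]
 [206 190 154 153 176 163 102  52  44  43  36  37  41  44  43  35  29  32
   34  41]
 [208 193 171 171 167 142  87  48  43  45  44  45  46  45  46  43  37  29
   30  34]
 [210 197 180 163 146 123  78  46  43  45  45  46  45  46  45  44  45  36
   33  33]
 [212 196 168 145 152 157 117  64  44  45  45  45  46  46  45  47  45  45
   43  36]
 [213 199 172 145 165 195 178 115  76  61  47  42  42  43  45  45  47  46
   45  43]
 [213 202 175 139 133 172 196 156 149 128  89  61  45  44  45  47  47  46
   45  45]
 [213 202 171 127  91  99 133 151 191 183 162 128  86  55  44  44  44  45
   47  45]
 [213 204 173 114  61  46  54  91 142 175 200 193 165 115  69  49  40  41
   43  45]
 [214 205 179 113  51  42  42  44  64 110 164 205 206 179 136  92  58  38
   37  42]
 [213 208 189 124  54  43  43  42  40  47  86 139
[... 221 characters left out ...]
33  65  40  36  31  30  32  32  37  33  27  32  57 105 163
  205 207]
 [214 212 193 135  66  45  41  35  32  28  31  33  30  26  29  28  34  82
  137 168]
 [214 212 193 140  72  45  44  42  35  30  29  31  30  28  30  30  25  28
   41  83]]
[[154 154 154 154 154 155 154 150 130 114 121 134]
 [155 154 154 154 154 154 154 150 132 115 122 138]
 [155 156 155 155 155 154 154 151 139 130 129 133]
 [157 157 156 154 155 155 154 155 155 157 143 133]
 [188 185 176 166 163 161 166 173 176 170 148 133]
 [226 224 213 198 180 173 184 201 201 188 157 132]
 [201 200 190 180 169 165 171 178 170 154 130 115]
 [160 161 160 158 155 155 156 155 142 124 108 105]
 [153 154 155 155 155 155 155 154 148 137 121 113]]
```

Both views now show the index collinear with the pointer's end: top rows 124.95 and 125.1, scene residual about 0 px. I estimate dz at about 0.4 mm. Release and withdraw.

```bash
python3 -m jog '0 0 0 0 0 0;0 0 0 0 0 0;0 0 0 0 0 0;0 0 0 0 0 0;0 0 0 0 0 0;0 0 0 0 0 0;0 0 0 0 0 0' 0
python3 -m jog '0 0 -0.01 0 0 0;0 0 -0.03 0 0 0;0 0 -0.06 0 0 0;0 0 -0.1 0 0 0;0 0 -0.14 0 0 0;-0.03 0 -0.18 0 0 0;-0.07 0 -0.22 0 0 0;-0.12 0 -0.26 0 0 0;-0.17 0 -0.28 0 0 0;-0.2 0 -0.29 0 0 0;-0.22 0 -0.3 0 0 0;-0.22 0 -0.3 0 0 0;-0.22 0 -0.3 0 0 0;-0.22 0 -0.3 0 0 0'
python3 - <<'E'
from h import *
I={n:[] for n in CAL}
for i in range(8):
  for n in CAL:I[n].append(grab_frame(n)[:,:,::-1].astype(float));
print("drift",[np.abs(I["scene"][0][225:300,205:290]-I["scene"][-1][225:300,205:290]).mean()])
I={n:np.mean(I[n],0).astype(np.uint8) for n in I}
for n in I:cv2.imwrite(f"pics/s_{n}.png",I[n])
g=cv2.cvtColor(I["scene"],cv2.COLOR_BGR2GRAY);print(g[248:258,226:240])
g=cv2.cvtColor(I["top"],cv2.COLOR_BGR2GRAY);print(g[122:128,222:234])
f=lambda n,a,b,c,d,k:cv2.resize(I[n][b:d,a:c],None,fx=k,fy=k,interpolation=cv2.INTER_CUBIC)
cv2.imwrite("pics/s.png",np.hstack([f("scene",205,220,285,310,6),f("top",190,95,240,185,6)]))
tips(["bow_top","hook"],("scene",));print(state()["time_s"])
E
```

```text
time_s: 28.93
ee_pos: [608.8, 30.4, 291.3]
ee_rot: [180.0, -25.0, -2.0]
force: [-0.4, -0.4, 0.2]
gripper_width: 45.3
time_s: 30.1
ee_pos: [446.7, 36.3, 381.1]
ee_rot: [180.0, -25.1, -2.0]
force: [1.1, 0.2, -0.1]
gripper_width: 45.5
drift [np.float64(1.6191895424836602)]
[[172 170 167 142  86  47  44  45  46  46  45  47  45  45]
 [179 162 146 123  78  45  44  45  45  46  46  45  47  45]
 [168 145 152 159 118  64  44  44  44  45  45  45  45  46]
 [172 145 167 197 180 116  76  61  47  44  44  45  45  46]
 [175 139 134 173 199 159 149 127  88  60  47  44  45  46]
 [171 126  91 100 136 151 190 182 161 128  86  55  44  45]
 [173 114  61  45  54  92 142 175 200 193 165 114  69  48]
 [179 113  52  42  43  44  65 109 164 205 207 178 135  92]
 [189 123  53  43  43  40  39  48  87 139 169 193 184 163]
 [193 127  56  40  41  34  34  39  41  53  88 135 169 195]]
[[155 155 154 155 154 154 153 150 138 129 128 133]
 [157 156 156 153 154 154 154 154 155 156 143 132]
 [188 184 176 166 161 161 165 172 175 170 149 132]
 [225 223 213 197 180 173 184 200 200 188 157 132]
 [200 199 189 180 169 165 171 178 170 154 130 115]
 [160 162 159 157 156 154 156 154 141 124 108 105]]
bow_top scene [([264.9, 283.6], 0.9), ([222.0, 147.8], 0.54)]
hook scene [([264.8, 282.0], 0.55)]
31.0
```

The pixel patches haven't changed since before release: index and pointer ends are still collinear, with only noise between frames. The bow and hook detections coincide at about (265,283). Handing in.

```bash
python3 -c "
from workcell import *
print(job_done())"
```

```text
the job is handed in; nothing more can be done
None
```

The brass valve with the bow key hangs free and still on the balance's hook, the cursor is set level with the pointer, and the job was handed in at about 31 s of the 72 s allowed. No verdict was reported.

- **Hanging:** I gripped the valve by its near tail, passed the bow over the hook tip and lowered it slowly. I let go only when the averaged wrist force along the vertical was close to zero (about +0.15 N). The balance was drawn down about 34 mm, so the valve weighs roughly 2.1 N.
- **Reading:** I pinched the cursor tab and slid it down about 37.7 mm, then let go and backed off. My estimate from both cameras is that the index is within about 0.5 mm of the pointer. The earlier position estimate called for a 38.3 mm drop, which agrees to about 0.6 mm.
- **Last checks:** After withdrawing, the pixels around the index and pointer were the same as before release, with only noise between frames. The network put the bow top and the hook at the same spot in the scene view.
- **Not confirmed:** The viewer refused my last picture because the limit of 12 was reached, so the final check rests on pixel values and detections. Before the last 3 mm of travel, the estimates of how far the cursor still had to go ran from about 1 to 4 mm. They agreed after that move. I did not re-measure the other things on the bench.

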